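Shut and lock the filter cover of a spray-air unit

ROBOT

A 6-joint arm with a two-finger parallel gripper is mounted at the origin on the work surface. World frame = base frame: x ahead of the robot, y to its left, z up, the work surface at z = 0. Lengths are in m, angles in rad, forces in N, time in s.
With the tool pointing down it reaches from about 0.35 to 0.925 m from the base axis. Payload 6.4 kg.
Tool frame: the origin (TCP) lies at the very end of the fingers, on their centre line; the grasp point (between the pads) lies 19 mm behind it; z points along the fingers, y is the direction in which the jaws open and shut (so a half turn about z gives the same grasp; the last joint's range is limited). The gripper opens to 85 mm and grips with 20 to 120 N. Pads are 22 mm wide; open, the fingers measure 114 mm over their backs; the gripper's body (76 mm by 85 mm) begins 54 mm behind the grasp point. The pads swing forward as they close: fully open they stand 13 mm farther back than shut.
Start: joints at [1.088, 0.245, 1.558, -0, 1.339, -0.174], TCP at [0.198, 0.619, 0.231] pointing down, gripper open.
Joint ranges: [-3.13, 3.13], [-1.02, 2.26], [0.13, 2.54], [-0.95, 4.09], [0.21, 2.88], [-2.74, 2.74]. Speed limits (rad/s): [2.57, 2.57, 3.14, 3.14, 3.14, 3.14].

INTERFACE

Orientations are given as a unit quaternion [x, y, z, w].
In Python, from station import r, viewer gives the robot as it stands.
- The arm moves only by the shell command python3 -m jog 'ROWS'. ROWS is text: rows parted by semicolons, each of 5 numbers parted by spaces: the shift along the tool's x, y, z as a fraction of full scale, then the turn about the tool's z as a fraction of full scale, then the opening, from -1 (shut) to 1 (fully open). A call has 1 to 10 rows; each row is the pose to reach, as a shift and turn from the pose commanded when the call began, along the tool's axes at that moment, turning the shorter way round; what a row does not reach only later rows make up. Full scale, the value 1, is 0.6 m for a shift and 180 degrees for a turn. A row lasts 1/10 s, in which the tool goes at most 50 mm and 8.59 degrees, less where a joint would pass 70% of its speed; a pose out of reach is approached as far as the arm can. A call with a number of a shift or a turn outside -1 to 1 is refused whole. A call with a gripper value outside its range is refused whole. The fingers move at their own pace and stop on an object; the grip force is fixed at half the most. Time passes only in rows, so rows that repeat a pose let the fingers close. It gives the time, the measured TCP pose, the force and the opening at its end, in the units of the state.
- r.sense(): the state, without advancing time (a new reading comes with each control period).
- viewer.camera(name): name is "scene" or "top" or "wrist"; returns the picture (480x640x3 uint8, blue, green, red); there is no depth.
- viewer.camera_model(name): a dict with "mtx" (3x3 intrinsics, pixels), "cam_to_world" (4x4, takes a point from camera to world coordinates); the wrist camera has in their place "hand_eye" (4x4, takes a point from camera to tool coordinates, whose origin is the TCP and whose axes are the flange's). Camera axes: x right, y up, looking along -z (the intrinsics and any distortion apply to the point x, -y, -z); pixel columns grow to the right and rows downward; lengths in m; the calibration is good to about 2 mm. A picture is of the moment at which its call begins: read the wrist's pose just before it. camera_model takes no time and is no camera call.
- r.finish_job(): hands the job in, once; it reports no verdict.
The state is a dict: "clock": time; "joint_pos": joint angles; "dq": joint speeds; "effort": joint torques, N m; "tcp_pos": TCP position; "eef_rot": TCP orientation; "wrist_force": force on the tool from outside, world axes, zero at the start; "ft_torque": the same for the moment, N m; "opening": opening from 0.0 (shut) to 1.0 (fully open).
Only numpy, scipy, OpenCV 4.12 (cv2) and the standard library are available. Lean on these libraries where they do the work, as an engineer would, in place of code of your own. Each camera call takes 0.05 s, during which the arm holds its last target.

TASK

The filter cover of the spray-air unit on the bench stands open. Lower it gently until it is shut, then push its sprung wing-headed stud in until it lightly bottoms and turn it clockwise about a quarter turn to its stop, so that it stays locked when you let go. Do not force the stud hard against its seat, do not let the cover slam, and leave everything standing or lying around it where it is.

Things in the scene. Friction and masses are not known exactly. Their poses are not given: they have to be found in the camera images.
- filterbox: The spray-air unit, fixed to the bench: an open-topped grey filter box 220 mm (x) by 200 mm (y) by 90 mm high, with a 129 mm high blower behind it from x = +115 to +230 mm. Origin: centre of the filter box's underside, on the bench; z up, its own -x is the front (towards the robot), where the cover opens. It may be turned up to 0.45 rad either way.
- cover (a joint): Opening angle of the hinged aluminium cover, rad: 0 = shut, flat on the box, grows as its front edge rises; starts at 0.5 to 1.0. A stiff hinge keeps it where it is left; some 3 to 7 N down near its front edge moves it. The cover is 6 mm thick and 204 mm wide; its front edge lies 220 mm from the hinge line. Shut, its top is 96 mm over the bench.
- cover_hinge (a point): Middle of the cover's hinge line, which runs along the box's y axis at box x = +110 mm, 90 mm over the bench, level with the cover's underside.
- cover_push (a point): A bare place on the cover's outer face good for pushing it shut: 195 mm from the hinge line, 55 mm to the box's +y side of the stud. The point moves with the cover; its z axis is the cover's outward normal, its -x points to the front edge.
- stud_head (a point): Centre of the stud's dark wing head, a flat bar 36 mm long, 10 mm thick and 26 mm tall, which stands on a shank on the cover's outer face, 165 mm from the hinge line, mid-width. With the stud out, the head spans 20 to 46 mm from the cover's underside (14 to 40 mm over its outer face). Site x runs along the wing (36 mm), y through its thickness (10 mm), z out along the shank. At the start the wing points along the box's x axis.
- plunger: The stud as a whole, sliding and turning in the cover; origin on its axis at the cover's underside while it is out, z out along the shank. A spring (3 N, rising 0.2 N a mm) pushes it out. It can be turned only with the cover shut and the stud pushed in: its cross pin must pass below a land hidden in the box, 4.5 to 11.5 mm of travel, differing from unit to unit, and 1 mm deeper it meets a hard seat. More than 20 N on the seat damages it (the spring's force not counted).
- stud (a joint): Turning angle of the stud, rad, 0 at the start (wing along the box's x; play 0.07), growing clockwise as seen from above. The stop is at about 1.53; at 1.45, with 0.07 of play either way, the pin has a notch into which it springs back 3.5 mm when let go: locked. Let go short of that it is not locked.
- tin: Bystander: closed paint tin, 84 mm across, 100 mm high; origin under its centre.
- jar: Bystander: glass jar, 64 mm across, 85 mm high; origin under its centre.
- tape: Bystander: roll of tape lying flat, 100 mm across, 25 mm high; origin under its centre.
- brush: Bystander: paint brush lying on the bench in front of the box.
- scraper: Bystander: scraper lying on the bench.
- driver: Bystander: screwdriver lying on the bench.
- cup: Bystander: white cup, 72 mm across, 80 mm high; origin under its centre.

How it is judged:
On the way, in this order (a step that is already met when the one before it is completed fails the run):
1. the cover is shut (within 0.03 rad) while the stud is still unturned (value of joint cover below 0.03 rad and value of joint stud below 0.4 rad), for 0.2 s.
2. with the cover shut, the stud is turned clockwise to its notch (value of joint cover below 0.03 rad and value of joint stud above 1.3 rad), for 0.1 s.
At the end, for the whole second after the job is handed in: The cover is shut (within 0.025 rad), the stud is turned at least 1.3 rad clockwise, into its notch, and both are still (value of joint cover below 0.025 rad and value of joint stud above 1.3 rad and linear speed of plunger below 0.01 m/s and velocity of joint stud between -0.1 and 0.1 rad/s); the robot touches nothing.
It fails at once if the stud is forced down on its seat with more than 20 N (contact force between pin and seat above 20 N).
It fails at once if the cover is slammed (closing faster than 2 rad/s) (velocity of joint cover below -2 rad/s).
It fails at once if a bystander is shifted by more than 30 mm (distance of any of tin, jar, tape, brush, scraper, driver, cup from where it was at the start of the episode above 0.03 m).
It also fails if it takes over 72 s, if anything falls off the work surface, if the arm or the gripper's body presses on something with over 40 N, if the wrist force passes 120 N, or if a joint passes its speed limit or range.

## Working session

There is one attempt and no reset: what is moved stays moved. The work goes in short steps, Python scripts to look and compute and a shell command to move; the robot and the scene stay as the last step left them, time stands still between calls to the robot, and variables do not carry over. Pictures are saved under pics/ and viewed, and the job is handed in when it is done.

```bash
ls; mkdir -p pics; python3 - <<'E'
from station import r, viewer
import cv2
print(r.sense())
for n in ("scene","top","wrist"):
    cv2.imwrite(f"pics/{n}0.png",viewer.camera(n)); 
    m=viewer.camera_model(n); print(n,m)
E
```

```text
pics
{'clock': 0.0, 'joint_pos': array([ 1.08790569e+00,  2.45820387e-01,  1.55902732e+00, -4.36833171e-06,
        1.33867522e+00, -1.74075137e-01]), 'dq': array([ 0.00106435,  0.00097937, -0.00109469,  0.00120467,  0.00037602,
        0.00021844]), 'effort': array([-1.11355439e-03, -4.29492223e+01, -3.26123643e+01, -1.98349539e-04,
        5.43217830e-03,  2.29980617e-05]), 'tcp_pos': array([0.19727193, 0.61875631, 0.23016912]), 'eef_rot': array([ 1.53794353e-01,  9.88102406e-01, -9.14220001e-04, -3.09349046e-04]), 'wrist_force': array([0.19706556, 0.68931303, 0.57888976]), 'ft_torque': array([-0.00071962,  0.0428016 , -0.01794839]), 'opening': 0.9974344808386216}
scene {'mtx': array([[458.04697021,   0.        , 316.26346308],
       [  0.        , 458.04697021, 237.35700573],
       [  0.        ,   0.        ,   1.        ]]), 'cam_to_world': array([[ 0.31397593, -0.80338933,  0.5059493 ,  1.06532579],
       [ 0.94942581,  0.26743162, -0.16453258, -0.12188065],
       [-0.00312313,  0.53202059,  0.84672566,  0.92470129],
       [ 0.        ,  0.        ,  0.        ,  1.       
[... 257 characters left out ...]
[-0.99986011,  0.01558978, -0.00605887,  0.03880655],
       [-0.00292616,  0.19361631,  0.98107296,  1.09563109],
       [ 0.        ,  0.        ,  0.        ,  1.        ]])}
wrist {'mtx': array([[336.9503779 ,   0.        , 321.03711785],
       [  0.        , 336.9503779 , 237.59768743],
       [  0.        ,   0.        ,   1.        ]]), 'hand_eye': array([[-1.17491874e-03,  9.63843807e-01,  2.66465261e-01,
         6.66190455e-02],
       [ 9.99999191e-01,  1.26213327e-03, -1.56048640e-04,
         5.84753018e-04],
       [-4.86721186e-04,  2.66464862e-01, -9.63844510e-01,
        -1.42118925e-01],
       [ 0.00000000e+00,  0.00000000e+00,  0.00000000e+00,
         1.00000000e+00]])}
```

View pics/scene0.png

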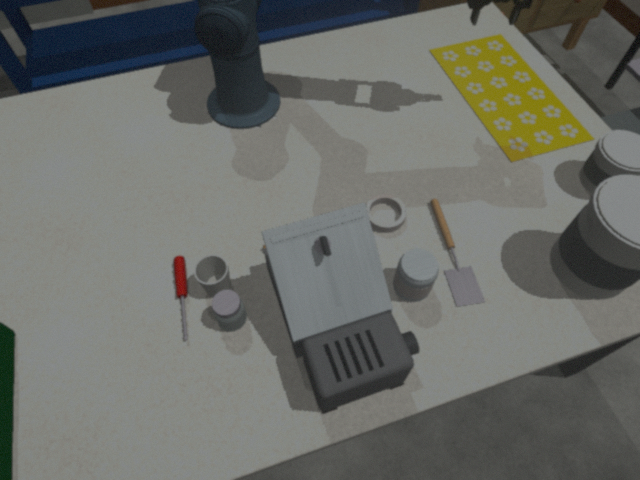

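View pics/top0.png

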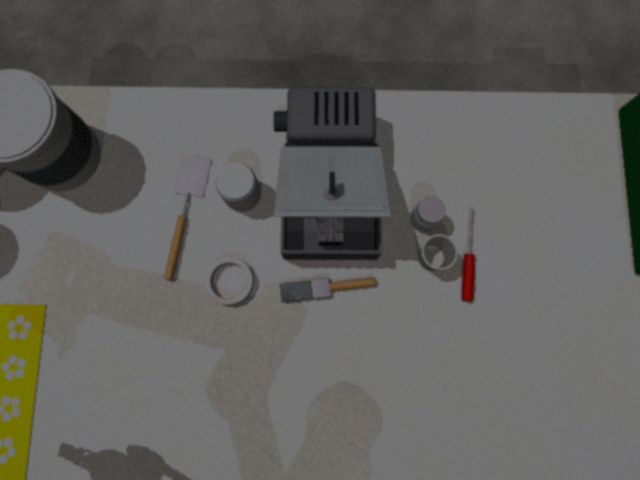

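The top view shows the box at about (330,200), with the cover open, the blower at the top, the brush just in front and the tape at (231,281). Next I enlarge both views to get the corner pixels.

```bash
python3 - <<'E'
import cv2
a=cv2.imread('pics/top0.png')[75:275,255:405]; a=cv2.convertScaleAbs(a,alpha=1.6,beta=10)
cv2.imwrite('pics/topz.png',cv2.resize(a,None,fx=3,fy=3,interpolation=cv2.INTER_CUBIC))
a=cv2.imread('pics/scene0.png')[195:415,250:430]; a=cv2.convertScaleAbs(a,alpha=1.6,beta=10)
cv2.imwrite('pics/scenez.png',cv2.resize(a,None,fx=2.7,fy=2.7,interpolation=cv2.INTER_CUBIC))
E
```

```text
(no output)
```

View pics/topz.png

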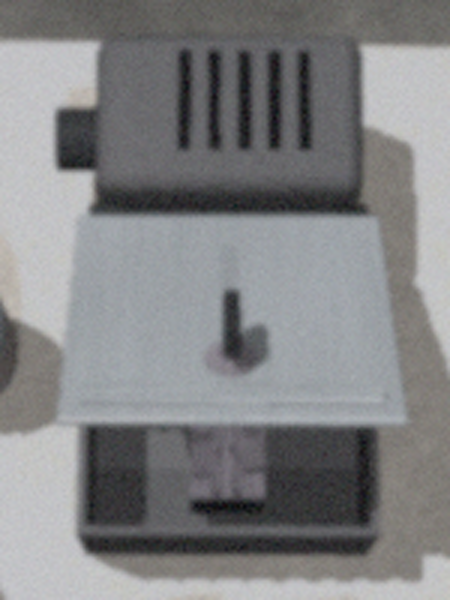

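View pics/scenez.png

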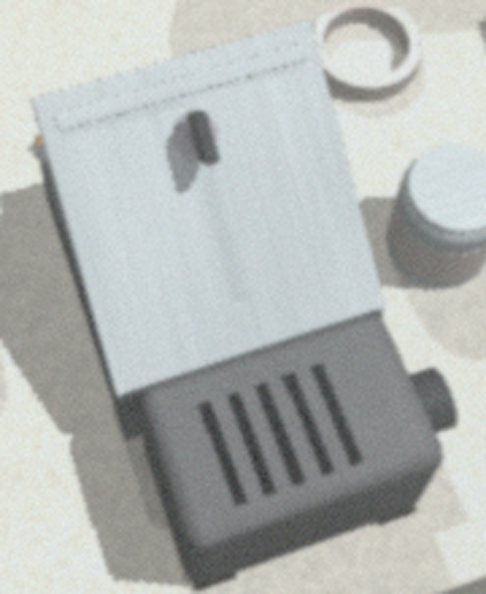

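```bash
cat > h.py <<'E'
import numpy as np
from station import r, viewer
def proj(n,p):
    m=viewer.camera_model(n); T=np.linalg.inv(m['cam_to_world']); p=np.asarray(p,float)
    c=p@T[:3,:3].T+T[:3,3]; K=m['mtx']
    return np.stack([K[0,2]+K[0,0]*c[...,0]/-c[...,2],K[1,2]-K[1,1]*c[...,1]/-c[...,2]],-1)
def w(P,b): # box->world
    x,y,yw=P[:3]; c,s=np.cos(yw),np.sin(yw); b=np.asarray(b,float)
    return np.array([x+c*b[0]-s*b[1],y+s*b[0]+c*b[1],b[2]])
def cov(P,d,y,t): # d from hinge, y, t height above underside
    a=P[3]; return w(P,[.11-d*np.cos(a)+t*-0*0 - 0 + t*np.sin(a),y,.09+d*np.sin(a)+t*np.cos(a)])
E
python3 - <<'E'
from h import *
from scipy.optimize import least_squares
obs=[('top',(274,216.7),lambda P:cov(P,.22,.102,0)),('top',(390.7,216),lambda P:cov(P,.22,-.102,0)),
('top',(281.7,146.3),lambda P:cov(P,0,.102,.006)),('top',(380.3,146.7),lambda P:cov(P,0,-.102,.006)),
('top',(281.7,252.3),lambda P:w(P,[-.11,.1,.09])),('top',(381,252.7),lambda P:w(P,[-.11,-.1,.09])),
('scene',(262.2,230.9),lambda P:cov(P,.22,-.102,.006)),('scene',(365.6,203.1),lambda P:cov(P,.22,.102,.006)),
('scene',(294.4,341.3),lambda P:cov(P,0,-.102,.006)),('scene',(391.5,310.6),lambda P:cov(P,0,.102,.006))]
f=lambda P:np.concatenate([proj(n,g(P))-np.array(o) for n,o,g in obs])
s=least_squares(f,[.6,0,0,.7],loss='soft_l1'); P=s.x
print(P.round(4)); print(f(P).reshape(-1,2).round(1))
for n in('top','scene'): print(n,'stud top',proj(n,cov(P,.165,0,.046)),'base',proj(n,cov(P,.165,0,.006)))
print('stud',cov(P,.165,0,.046),'push',cov(P,.195,.055,.006))
Q=[*P[:3],0];print('shut stud',cov(Q,.165,0,.046),'push',cov(Q,.195,.055,.006))
np.save('P.npy',P)
import cv2
s=r.sense();
# bystanders on the bench/top (approx)
def ray(n,u,v,z):
    m=viewer.camera_model(n);K=m['mtx'];M=m['cam_to_world'];d=M[:3,:3]@[(u-K[0,2])/K[0,0],-(v-K[1,2])/K[1,1],-1];o=M[:3,3];return o+d*(z-o[2])/d[2]
for k,u,v,z in (('tin',235,182,.1),('jar',431,209,.085),('cup',440,250,.08),('tape',231,281,.025),('brushL',282,291,.01),('brushR',376,282,.01)): print(k,ray('top',u,v,z).round(3))
E
```

```text
[0.6636 0.0244 0.0129 0.6446]
[[-0.9 -0.7]
 [ 0.   0.3]
 [-1.1 -1.6]
 [ 0.2 -1.7]
 [-1.9  0.9]
 [ 0.4  0.8]
 [-2.  -0.2]
 [-1.2 -2.1]
 [-1.7  2.6]
 [ 1.3 -0.1]]
top stud top [331.89277481 175.89756187] base [331.54728581 194.06611737]
scene stud top [325.68879017 245.51741012] base [321.1112371  243.95775692]
stud [0.66938162 0.02444703 0.22591436] push [0.62065924 0.07882166 0.21196698]
shut stud [0.60863778 0.02366163 0.136     ] push [0.57792921 0.07826918 0.096     ]
tin [0.694 0.216 0.1  ]
jar [ 0.648 -0.178  0.085]
cup [ 0.565 -0.195  0.08 ]
tape [0.503 0.228 0.025]
brushL [0.485 0.122 0.01 ]
brushR [ 0.507 -0.075  0.01 ]
```

```bash
cat >> h.py <<'E'
from scipy.spatial.transform import Rotation as R
def rows(p=None,yaw=None):
    s=r.sense(); Rt=R.from_quat(s['eef_rot']).as_matrix(); y0=np.arctan2(Rt[1,0],Rt[0,0])
    print('clk %.2f'%s['clock'],'tcp',s['tcp_pos'].round(4),'yaw %.4f'%y0,'F',s['wrist_force'].round(2),'op %.3f'%s['opening'],'q6 %.3f'%s['joint_pos'][5])
    if p is not None: print('shift',(Rt.T@(np.array(p)-s['tcp_pos'])/.6).round(4))
    if yaw is not None: print('turn',round(-((yaw-y0+np.pi)%(2*np.pi)-np.pi)/np.pi,4))
E
python3 -c "
from h import *
rows([.621,.079,.27],np.pi+.013)"
```

```text
clk 0.15 tcp [0.1973 0.6189 0.2304] yaw 2.8328 F [ 0.19 -0.09 -0.2 ] op 0.999 q6 -0.174
shift [-0.9461 -0.6428 -0.0652]
turn -0.1024
```

```bash
python3 -m jog '-.946 -.643 -.065 -.102 -1;-.946 -.643 -.065 -.102 -1;-.946 -.643 -.065 -.102 -1;-.946 -.643 -.065 -.102 -1;-.946 -.643 -.065 -.102 -1;-.946 -.643 -.065 -.102 -1;-.946 -.643 -.065 -.102 -1;-.946 -.643 -.065 -.102 -1;-.946 -.643 -.065 -.102 -1;-.946 -.643 -.065 -.102 -1'; python3 -c "
from h import *
rows([.621,.079,.27],np.pi+.013)"
```

```text
clock: 1.15
tcp_pos: [0.5046, 0.2268, 0.2595]
eef_rot: [-0.006, 1.0, 0.0, -0.0]
wrist_force: [-0.4, 0.1, 0.3]
opening: -0.0
clk 1.15 tcp [0.5046 0.2268 0.2595] yaw -3.1301 F [-0.36  0.1   0.33] op -0.000 q6 -1.365
shift [-0.1911 -0.2486 -0.0176]
turn -0.0005
```

```bash
python3 -m jog '-.191 -.249 -.018 0 -1;-.191 -.249 -.018 0 -1;-.191 -.249 -.018 0 -1;-.191 -.249 -.018 0 -1;-.191 -.249 -.018 0 -1;-.191 -.249 -.018 0 -1'; python3 -c "
from h import *
import cv2
rows([.621,.079,.22],np.pi+.013)
cv2.imwrite('pics/s1.png',viewer.camera('scene'));cv2.imwrite('pics/w1.png',viewer.camera('wrist'))"
```

```text
clock: 1.75
tcp_pos: [0.6201, 0.0801, 0.2697]
eef_rot: [-0.005, 1.0, 0.0, -0.001]
wrist_force: [-0.1, 0.2, -0.5]
opening: -0.001
clk 1.75 tcp [0.6201 0.0801 0.2697] yaw -3.1314 F [-0.07  0.23 -0.53] op -0.001 q6 -1.634
shift [-0.0016 -0.0019  0.0828]
turn -0.0009
```

View pics/s1.png

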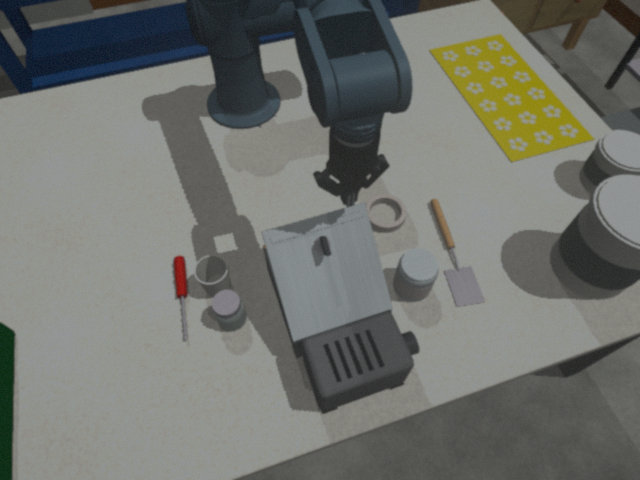

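View pics/w1.png

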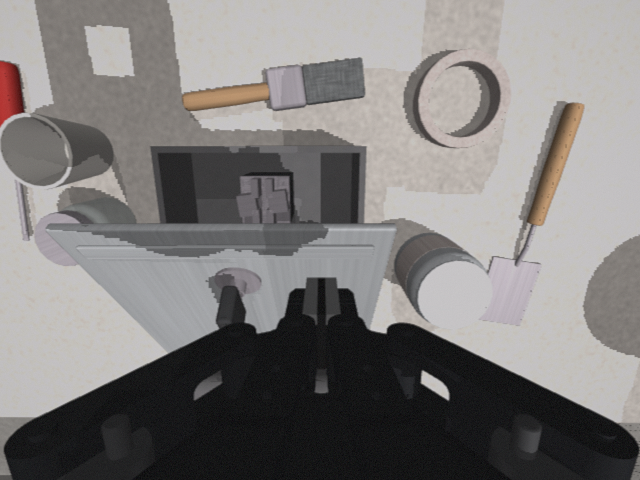

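```bash
python3 -m jog '0 0 .025 0 -1;0 0 .05 0 -1;0 0 .065 0 -1;0 0 .07 0 -1;0 0 .075 0 -1;0 0 .08 0 -1;0 0 .085 0 -1;0 0 .09 0 -1;0 0 .09 0 -1'; python3 -c "
from h import *
rows([.6054,.079,.1888],np.pi+.013)"
```

```text
clock: 2.75
tcp_pos: [0.6201, 0.0806, 0.2159]
eef_rot: [-0.006, 1.0, 0.0, -0.0]
wrist_force: [-0.8, 0.9, -0.4]
opening: 0.001
clk 2.75 tcp [0.6201 0.0806 0.2159] yaw -3.1300 F [-0.83  0.94 -0.42] op 0.001 q6 -1.634
shift [ 0.0244 -0.0023  0.0452]
turn -0.0005
```

```bash
python3 -m jog '.002 0 .005 0 -1;.005 0 .01 0 -1;.007 0 .014 0 -1;.01 0 .018 0 -1;.012 0 .023 0 -1;.015 0 .027 0 -1;.017 0 .032 0 -1;.02 0 .036 0 -1;.022 0 .041 0 -1;.024 0 .045 0 -1'; python3 -c "
from h import *
rows([.5963,.079,.1715],np.pi+.013)"
```

```text
clock: 3.75
tcp_pos: [0.6056, 0.0805, 0.189]
eef_rot: [-0.006, 1.0, 0.0, -0.0]
wrist_force: [-0.4, 0.6, -0.4]
opening: 0.004
clk 3.75 tcp [0.6056 0.0805 0.189 ] yaw -3.1300 F [-0.38  0.56 -0.37] op 0.004 q6 -1.636
shift [ 0.0155 -0.0023  0.0292]
turn -0.0004
```

```bash
python3 -c "
from h import *
import cv2
cv2.imwrite('pics/w2.png',viewer.camera('wrist'));cv2.imwrite('pics/s2.png',viewer.camera('scene')[150:400,200:500])"
```

```text
(no output)
```

View pics/w2.png

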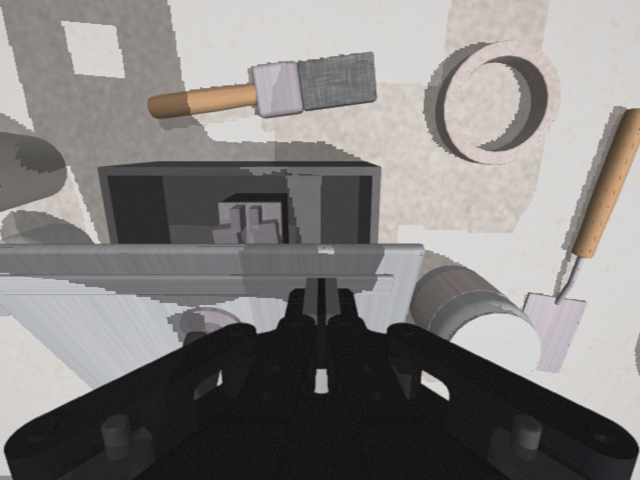

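View pics/s2.png

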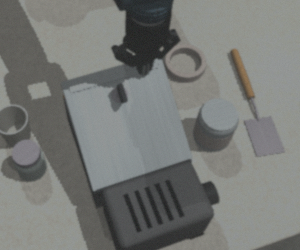

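```bash
cat >> h.py <<'E'
def projw(p,s=None):
    s=s or r.sense(); m=viewer.camera_model('wrist'); T=np.eye(4);T[:3,:3]=R.from_quat(s['eef_rot']).as_matrix();T[:3,3]=s['tcp_pos']
    T=np.linalg.inv(T@m['hand_eye']); p=np.asarray(p,float); c=p@T[:3,:3].T+T[:3,3];K=m['mtx']
    return np.stack([K[0,2]+K[0,0]*c[...,0]/-c[...,2],K[1,2]-K[1,1]*c[...,1]/-c[...,2]],-1)
E
python3 -c "
from h import *
P=np.load('P.npy')
print('box front top corners',projw(w(P,[-.11,.1,.09])),projw(w(P,[-.11,-.1,.09])),projw([.6056,.0805,.189]))
for a in(.3,.4,.45,.5,.55,.6,.65,.7):
  Q=[*P[:3],a];print(a,projw(cov(Q,.22,.102,.0)),projw(cov(Q,.22,.102,.006)))"
```

```text
box front top corners [381.99674154 165.1036611 ] [ 96.35330712 165.82740785] [320.45337411 295.3167488 ]
0.3 [406.766075   191.58127467] [409.31814934 196.59652421]
0.4 [416.55236889 213.58276738] [419.50577193 221.02770557]
0.45 [421.9927357  228.08194044] [425.15896929 236.97080161]
0.5 [427.81393114 245.28900701] [431.19738698 255.78766698]
0.55 [434.02061019 265.5048968 ] [437.62132925 277.78470802]
0.6 [440.60863779 289.03686537] [444.42072133 303.26871129]
0.65 [447.56207567 316.18633727] [451.57181856 332.53204233]
0.7 [454.84969678 347.23172028] [459.0334977  365.83232876]
```

```bash
python3 -m jog '.002 0 .005 0 -1;.003 0 .01 0 -1;.005 0 .014 0 -1;.007 0 .018 0 -1;.009 0 .023 0 -1;.011 0 .027 0 -1;.014 0 .03 0 -1'; python3 -c "
from h import *
import cv2
rows([.5891,.079,.1534],np.pi+.013)
cv2.imwrite('pics/w3.png',viewer.camera('wrist'))"
```

```text
clock: 4.55
tcp_pos: [0.5973, 0.0804, 0.171]
eef_rot: [-0.006, 1.0, -0.0, -0.0]
wrist_force: [-0.3, 0.3, -0.3]
opening: 0.001
clk 4.55 tcp [0.5973 0.0804 0.171 ] yaw -3.1300 F [-0.27  0.28 -0.32] op 0.001 q6 -1.637
shift [ 0.0137 -0.0021  0.0293]
turn -0.0004
```

View pics/w3.png

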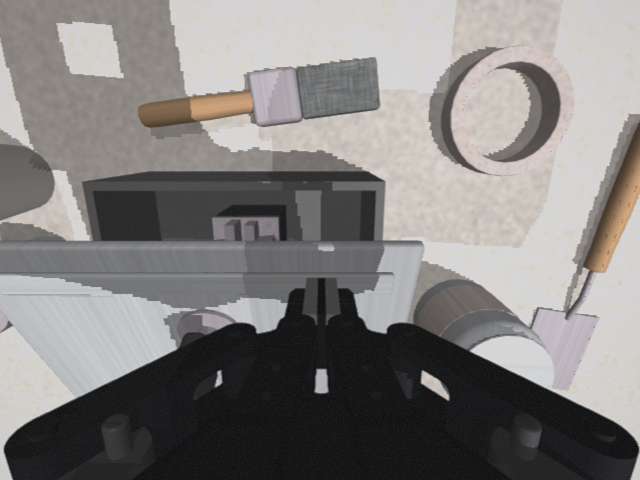

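```bash
python3 -m jog '.002 0 .005 0 -1;.003 0 .01 0 -1;.005 0 .014 0 -1;.007 0 .018 0 -1;.009 0 .023 0 -1;.012 0 .028 0 -1;.014 0 .033 0 -1;.016 0 .039 0 -1;.018 0 .045 0 -1'; python3 -c "
from h import *
rows([.5837,.079,.1346],np.pi+.013)";python3 -m jog '.0 0 .005 0 -1;.002 0 .01 0 -1;.004 0 .015 0 -1;.005 0 .02 0 -1;.006 0 .025 0 -1;.007 0 .03 0 -1;.008 0 .034 0 -1'; python3 -c "
from h import *
rows([.5786,.079,.096],np.pi+.013)"
```

```text
clock: 5.5
tcp_pos: [0.5865, 0.0802, 0.144]
eef_rot: [-0.006, 1.0, -0.0, -0.0]
wrist_force: [0.1, 0.4, 0.5]
opening: -0.0
clk 5.50 tcp [0.5865 0.0802 0.144 ] yaw -3.1299 F [0.1  0.4  0.45] op -0.000 q6 -1.638
shift [ 0.0046 -0.002   0.0156]
turn -0.0004
clock: 6.2
tcp_pos: [0.5817, 0.0802, 0.1236]
eef_rot: [-0.006, 1.0, 0.0, -0.0]
wrist_force: [-0.0, -0.9, 0.3]
opening: -0.004
clk 6.20 tcp [0.5817 0.0802 0.1236] yaw -3.1300 F [-0.01 -0.94  0.31] op -0.004 q6 -1.638
shift [ 0.0052 -0.0019  0.046 ]
turn -0.0005
```

Next, down slowly to the shut height, watching the force.

```bash
python3 -m jog '.001 0 .005 0 -1;.002 0 .01 0 -1;.003 0 .015 0 -1;.004 0 .02 0 -1;.005 0 .025 0 -1;.005 0 .03 0 -1;.005 0 .034 0 -1;.005 0 .038 0 -1;.005 0 .038 0 -1'; python3 -c "
from h import *
import cv2
rows([.5786,.079,.096],np.pi+.013)
cv2.imwrite('pics/w4.png',viewer.camera('wrist'))"
```

```text
clock: 7.1
tcp_pos: [0.5786, 0.0802, 0.1007]
eef_rot: [-0.006, 1.0, 0.0, -0.0]
wrist_force: [-0.7, 0.5, 0.6]
opening: 0.001
clk 7.10 tcp [0.5786 0.0802 0.1007] yaw -3.1299 F [-0.72  0.52  0.57] op 0.001 q6 -1.639
shift [-0.     -0.002   0.0078]
turn -0.0004
```

View pics/w4.png

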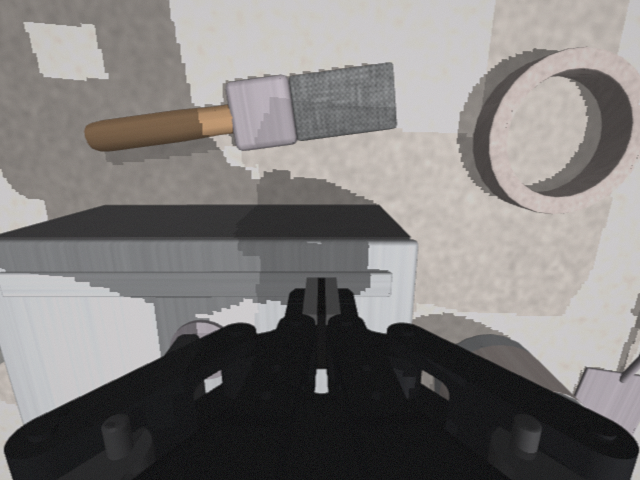

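```bash
python3 -m jog '0 0 .002 0 -1;0 0 .004 0 -1;0 0 .006 0 -1;0 0 .008 0 -1;0 0 .008 0 -1'; python3 -m jog '0 0 .001 0 -1;0 0 .002 0 -1;0 0 .002 0 -1'; python3 -m jog '0 0 .001 0 -1;0 0 .002 0 -1;0 0 .002 0 -1'
```

```text
clock: 7.65
tcp_pos: [0.5788, 0.0801, 0.0962]
eef_rot: [-0.006, 1.0, 0.0, -0.0]
wrist_force: [-0.5, -0.2, 1.0]
opening: 0.0
clock: 7.95
tcp_pos: [0.5789, 0.0802, 0.096]
eef_rot: [-0.006, 1.0, -0.0, -0.0]
wrist_force: [-3.4, -0.4, 5.3]
opening: -0.005
clock: 8.25
tcp_pos: [0.5789, 0.0802, 0.0959]
eef_rot: [-0.006, 1.0, -0.0, -0.0]
wrist_force: [-7.0, -0.4, 13.1]
opening: -0.0
```

```bash
python3 -m jog '0 0 -.02 0 -1;0 0 -.08 0 -1;0 0 -.16 0 -1;0 0 -.24 0 -1;-.02 -.04 -.24 0 1;-.05 -.094 -.24 0 1;-.05 -.094 -.24 0 1;-.05 -.094 -.24 0 1;-.05 -.094 -.24 0 1;-.05 -.094 -.24 0 1';python3 -c "
from h import *
import cv2
rows([.6086,.0237,.14],np.pi+.013)
cv2.imwrite('pics/w5.png',viewer.camera('wrist'))
cv2.imwrite('pics/t5.png',viewer.camera('top'))
P=np.load('P.npy');Q=[*P[:3],0]
for t in(.02,.046):
  for x in(-.018,.018): print(t,x,[projw(cov(Q,.165-x,y,t)).round(1) for y in(-.005,.005)])
print([projw(cov(Q,.22,y,.006)) for y in (-.102,.102)])"
```

```text
clock: 9.25
tcp_pos: [0.609, 0.025, 0.2377]
eef_rot: [-0.006, 1.0, 0.0, -0.0]
wrist_force: [0.0, -0.1, -0.3]
opening: 0.991
clk 9.25 tcp [0.609  0.025  0.2377] yaw -3.1289 F [ 0.04 -0.07 -0.34] op 0.991 q6 -1.728
shift [ 0.0007 -0.0021  0.1628]
turn -0.0001
0.02 -0.018 [array([312.9, 205.9]), array([325.3, 205.8])]
0.02 0.018 [array([313.3, 248.3]), array([325.2, 248.3])]
0.046 -0.018 [array([312.1, 212.1]), array([325.7, 212.1])]
0.046 0.018 [array([312.5, 258.4]), array([325.6, 258.4])]
[array([194.77324265, 158.47031299]), array([443.29520541, 158.10179054])]
```

View pics/w5.png

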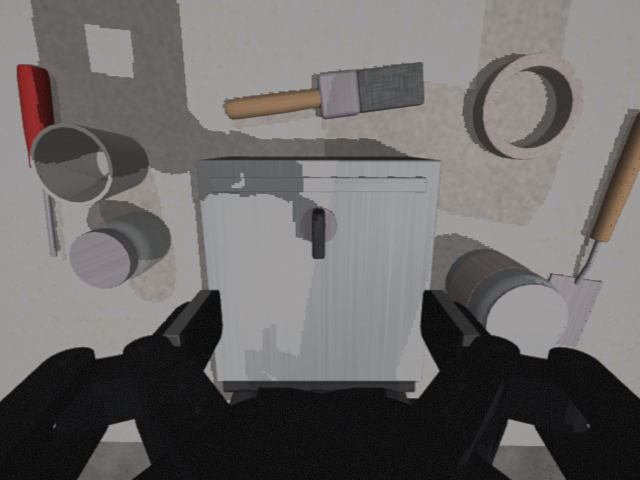

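View pics/t5.png

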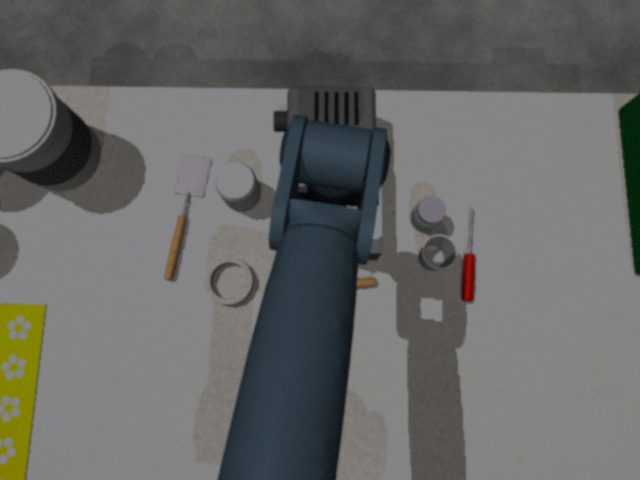

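```bash
python3 -m jog '0 -.002 .06 0 1;.001 -.002 .12 0 1;.001 -.002 .16 0 1;.001 -.002 .19 0 1;.001 -.002 .2 0 1;.001 -.002 .208 0 1;.001 -.002 .208 0 1';python3 -m jog '0 0 0 0 -1;0 0 0 0 -1;0 0 0 0 -1;0 0 0 0 -1;0 0 0 0 -1;0 0 0 0 -1;0 0 0 0 -1;0 0 0 0 -1';python3 -c "
from h import *
import cv2
rows([.6086,.0237,.113],np.pi+.013)
cv2.imwrite('pics/w6.png',viewer.camera('wrist'))"
```

```text
clock: 10.05
tcp_pos: [0.6091, 0.023, 0.1135]
eef_rot: [-0.006, 1.0, -0.0, 0.0]
wrist_force: [0.3, -0.2, -0.3]
opening: 0.999
clock: 10.85
tcp_pos: [0.609, 0.0228, 0.1134]
eef_rot: [-0.006, 1.0, -0.0, 0.0]
wrist_force: [-0.3, -0.9, 2.5]
opening: 0.097
clk 10.85 tcp [0.609  0.0228 0.1134] yaw -3.1300 F [-0.3  -0.92  2.48] op 0.097 q6 -1.731
shift [0.0007 0.0016 0.0007]
turn -0.0004
```

View pics/w6.png

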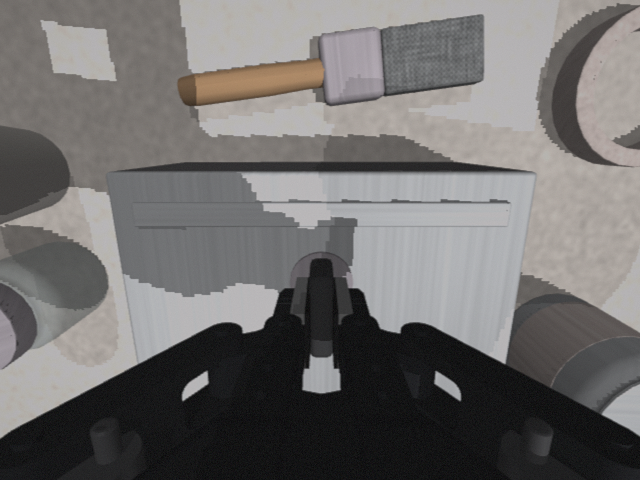

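The stud is gripped, with an opening of 0.097 (about 8–10 mm). Next I press it in with force readings.

```bash
python3 -m jog '0 0 .002 0 -1;0 0 .004 0 -1;0 0 .006 0 -1;0 0 .006 0 -1'|grep -E "tcp|force"; python3 -m jog '0 0 .001 0 -1;0 0 .002 0 -1;0 0 .002 0 -1'|grep -E "tcp|force"; python3 -m jog '0 0 .001 0 -1;0 0 .002 0 -1;0 0 .002 0 -1'|grep -E "tcp|force"
```

```text
tcp_pos: [0.609, 0.0228, 0.1094]
wrist_force: [-0.6, -0.8, 3.6]
tcp_pos: [0.609, 0.0228, 0.1083]
wrist_force: [-1.6, -1.4, 3.7]
tcp_pos: [0.609, 0.0228, 0.1071]
wrist_force: [-0.7, -1.5, 4.0]
```

```bash
python3 -m jog '0 0 .001 0 -1;0 0 .001 0 -1;0 0 .001 0 -1'|grep -E "tcp|force"; python3 -m jog '0 0 .001 0 -1;0 0 .001 0 -1;0 0 .001 0 -1'|grep -E "tcp|force"
```

```text
tcp_pos: [0.609, 0.0228, 0.1066]
wrist_force: [-0.0, -1.6, 3.1]
tcp_pos: [0.609, 0.0228, 0.106]
wrist_force: [-0.4, -2.9, 4.4]
```

```bash
python3 -m jog '0 0 .001 0 -1;0 0 .001 0 -1;0 0 .001 0 -1'|grep -E "tcp|force"; python3 -m jog '0 0 .001 0 -1;0 0 .001 0 -1;0 0 .001 0 -1'|grep -E "tcp|force"
```

```text
tcp_pos: [0.609, 0.0228, 0.1054]
wrist_force: [-1.0, -2.4, 4.4]
tcp_pos: [0.609, 0.0228, 0.1048]
wrist_force: [0.3, -2.5, 5.1]
```

```bash
python3 -m jog '0 0 .001 0 -1;0 0 .001 0 -1;0 0 .001 0 -1'|grep -E "tcp|force"; python3 -m jog '0 0 .001 0 -1;0 0 .001 0 -1;0 0 .001 0 -1'|grep -E "tcp|force"
```

```text
tcp_pos: [0.609, 0.0228, 0.1041]
wrist_force: [-0.7, -1.7, 3.8]
tcp_pos: [0.609, 0.0229, 0.1036]
wrist_force: [-0.0, -2.4, 4.7]
```

```bash
python3 -m jog '0 0 .001 0 -1;0 0 .001 0 -1;0 0 .001 0 -1'|grep -E "tcp|force"
```

```text
tcp_pos: [0.609, 0.0228, 0.1033]
wrist_force: [-1.2, -3.2, 6.4]
```

```bash
python3 -m jog '0 0 .001 0 -1;0 0 .001 0 -1;0 0 .001 0 -1'|grep -E "tcp|force"
```

```text
tcp_pos: [0.6091, 0.0229, 0.1033]
wrist_force: [-2.6, -2.9, 9.6]
```

```bash
python3 -m jog '0 0 0 .02 -1;0 0 0 .05 -1;0 0 0 .08 -1;0 0 0 .11 -1;0 0 0 .14 -1;0 0 0 .17 -1;0 0 0 .2 -1;0 0 0 .22 -1;0 0 0 .24 -1;0 0 0 .24 -1'; python3 -c "
from h import *
rows(None,np.pi+.013-1.49); print(r.sense()['ft_torque'])"
```

```text
clock: 15.3
tcp_pos: [0.609, 0.0227, 0.1032]
eef_rot: [0.363, 0.932, -0.0, 0.0]
wrist_force: [-2.8, -3.0, 8.4]
opening: 0.102
clk 15.30 tcp [0.609  0.0227 0.1032] yaw 2.3982 F [-2.77 -2.98  8.4 ] op 0.102 q6 -0.976
turn 0.2335
[-0.5836014   0.46225101 -0.14354338]
```

```bash
python3 -m jog '0 0 0 .02 -1;0 0 0 .05 -1;0 0 0 .08 -1;0 0 0 .11 -1;0 0 0 .14 -1;0 0 0 .17 -1;0 0 0 .195 -1;0 0 0 .21 -1;0 0 0 .22 -1;0 0 0 .22 -1'; python3 -c "
from h import *
import cv2
rows(None,np.pi+.013-1.49); print(r.sense()['ft_torque'])
cv2.imwrite('pics/w7.png',viewer.camera('wrist'))"
```

```text
clock: 16.3
tcp_pos: [0.6089, 0.0227, 0.1032]
eef_rot: [0.657, 0.754, -0.0, 0.0]
wrist_force: [-3.0, -3.2, 9.5]
opening: 0.104
clk 16.30 tcp [0.6089 0.0227 0.1032] yaw 1.7077 F [-3.02 -3.22  9.5 ] op 0.104 q6 -0.285
turn 0.0137
[-0.63187777  0.50405815  0.015901  ]
```

View pics/w7.png

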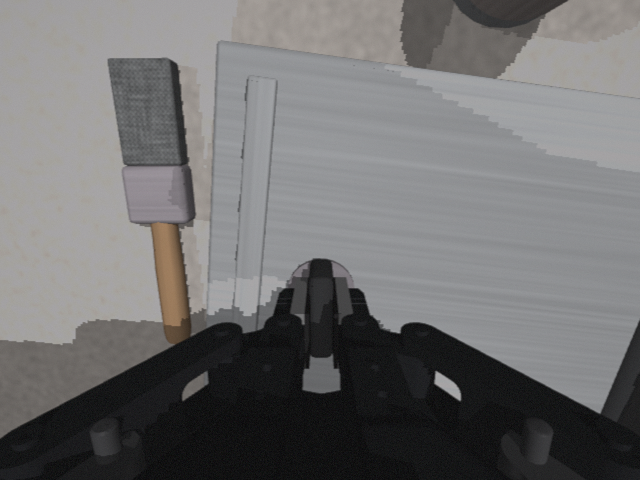

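The wing has turned with the fingers, about 83° so far. I go on to the stop in small steps.

```bash
python3 -m jog '0 0 0 .005 -1;0 0 0 .01 -1;0 0 0 .015 -1;0 0 0 .015 -1'|grep force; python3 -c "
from h import *
rows(); print(r.sense()['ft_torque'])"; python3 -m jog '0 0 0 .005 -1;0 0 0 .01 -1;0 0 0 .01 -1'|grep force; python3 -c "
from h import *
rows(); print(r.sense()['ft_torque'])"
```

```text
wrist_force: [-2.1, -3.3, 9.9]
clk 16.75 tcp [0.6089 0.0227 0.1032] yaw 1.6609 F [-2.13 -3.26  9.94] op 0.100 q6 -0.238
[-0.58415981  0.53857821 -0.0202523 ]
wrist_force: [-2.4, -2.9, 9.3]
clk 17.05 tcp [0.6089 0.0226 0.1032] yaw 1.6295 F [-2.41 -2.87  9.31] op 0.103 q6 -0.207
[-0.62297217  0.53896282  0.00257583]
```

```bash
for i in 1 2; do python3 -m jog '0 0 0 .005 -1;0 0 0 .01 -1;0 0 0 .01 -1'|grep force; python3 -c "
from h import *
rows(); print(r.sense()['ft_torque'])"; done
```

```text
wrist_force: [-4.7, -3.0, 9.5]
clk 17.35 tcp [0.6089 0.0226 0.1032] yaw 1.5986 F [-4.66 -2.97  9.55] op 0.105 q6 -0.176
[-0.58174899  0.56333286  0.12273839]
wrist_force: [-3.2, -3.0, 9.2]
clk 17.65 tcp [0.6089 0.0227 0.1032] yaw 1.5689 F [-3.15 -2.97  9.23] op 0.102 q6 -0.146
[-0.52184662  0.58580407  0.62318013]
```

The stop is found: the moment rises to 0.6 N m at about yaw 1.60. I turn back about 0.11 rad to the middle of the notch, then ease up.

```bash
python3 -m jog '0 0 0 -.015 -1;0 0 0 -.03 -1;0 0 0 -.033 -1;0 0 0 -.033 -1'|grep -E "force|tcp"; for i in 1 2 3; do python3 -m jog '0 0 -.001 0 -1;0 0 -.002 0 -1;0 0 -.002 0 -1'|grep -E "force|tcp";done; python3 -c "
from h import *
rows(); print(r.sense()['ft_torque'])"
```

```text
tcp_pos: [0.6089, 0.0227, 0.1033]
wrist_force: [-3.2, -2.9, 9.4]
tcp_pos: [0.6088, 0.0227, 0.1035]
wrist_force: [0.0, -3.5, 3.9]
tcp_pos: [0.6088, 0.0227, 0.1047]
wrist_force: [-1.0, -4.1, 4.0]
tcp_pos: [0.6088, 0.0227, 0.1059]
wrist_force: [-0.5, -4.8, 3.7]
clk 18.95 tcp [0.6088 0.0227 0.1059] yaw 1.6705 F [-0.49 -4.78  3.74] op 0.099 q6 -0.248
[-0.91692891  0.10405062 -0.02664531]
```

```bash
for i in 1 2; do python3 -m jog '0 0 -.001 0 -1;0 0 -.002 0 -1;0 0 -.002 0 -1'|grep -E "force|tcp";done
```

```text
tcp_pos: [0.6088, 0.0227, 0.1069]
wrist_force: [-0.5, -5.4, 2.5]
tcp_pos: [0.6087, 0.0227, 0.107]
wrist_force: [3.4, -5.7, -3.4]
```

It stops at z = 0.107, 3.7 mm above the seat, and now pulls back, so the pin is in its notch. I release.

```bash
python3 -m jog '0 0 .001 0 -1;0 0 .001 0 -.6;0 0 .001 0 -.3;0 0 .001 0 1;0 0 .001 0 1;0 0 .001 0 1;0 0 .001 0 1;0 0 .001 0 1;0 0 .001 0 1'; python3 -m jog '0 0 -.02 0 1;0 0 -.08 0 1;0 0 -.15 0 1;0 0 -.22 0 1;0 0 -.25 0 1;0 0 -.25 0 1;0 0 -.25 0 1'; python3 -c "
from h import *
import cv2
rows()
cv2.imwrite('pics/w8.png',viewer.camera('wrist'));cv2.imwrite('pics/s8.png',viewer.camera('scene'))
P=np.load('P.npy');Q=[*P[:3],0]
for z in(.012,.0085+.0275): print(z,[projw(cov(Q,.165,y,z)).round(1) for y in(-.018,.018)])"
```

```text
clock: 20.45
tcp_pos: [0.6089, 0.0229, 0.1078]
eef_rot: [0.671, 0.741, 0.0, 0.0]
wrist_force: [-0.6, 0.2, -0.5]
opening: 1.001
clock: 21.15
tcp_pos: [0.6086, 0.0229, 0.2575]
eef_rot: [0.671, 0.741, -0.0, -0.0]
wrist_force: [0.3, 0.6, -1.3]
opening: 0.999
clk 21.15 tcp [0.6086 0.0229 0.2575] yaw 1.6704 F [ 0.27  0.55 -1.25] op 0.999 q6 -0.248
0.012 [array([319.9, 241.4]), array([323.3, 202.5])]
0.036000000000000004 [array([319.7, 249.3]), array([323.4, 207.3])]
```

View pics/w8.png

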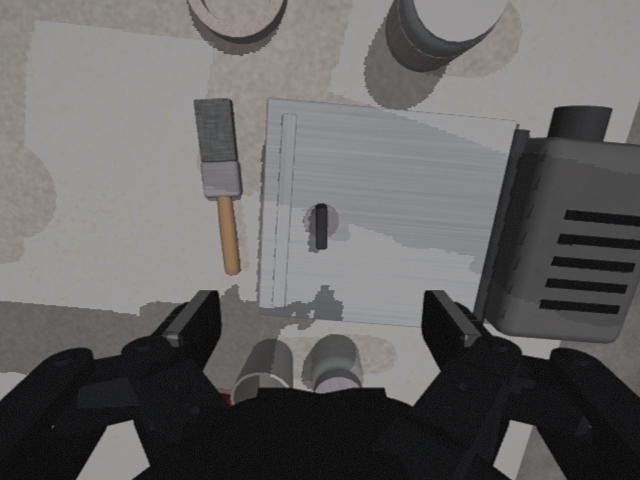

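View pics/s8.png

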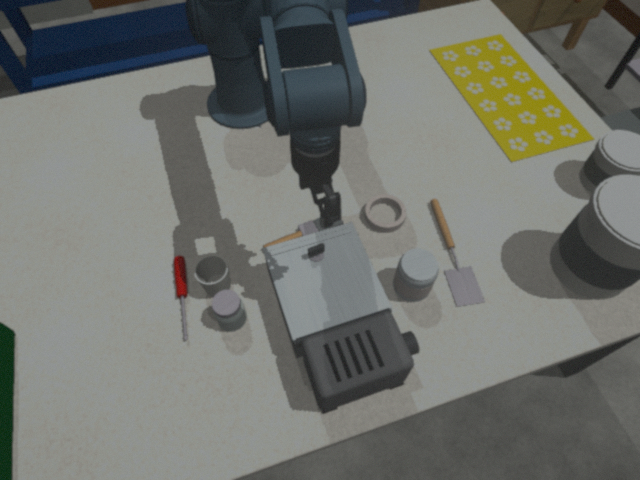

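The wing at (321,204)–(321,249) lies across the box and sits low, and the cover is flat. The bystanders are where they were, and the gripper is clear.

```bash
python3 -c "
from h import *
print(r.finish_job())"
```

```text
the job is handed in; nothing more can be done
None
```

I lowered the cover gently until it was shut, then pushed the stud in, turned it to its stop and left it locked. I handed the job in at about 21 s; the hand-in gave no verdict.

- **Cover:** It met the box with the fingertips at 96 mm, the height given for the shut cover. I pressed it there with up to 13 N, and it moved well below the 2 rad/s limit all the way.
- **Stud pushed in:** It bottomed after about 10 mm of travel. The most I pushed was about 10 N, of which roughly 5 N was the spring, so the seat took about 5 N.
- **Turn:** I turned it clockwise until the moment rose to 0.6 N m at the stop. I then eased back about 0.1 rad to the middle of the notch before letting it up.
- **Locked:** It rose 3.7 mm and then held against a pull of about 3 N, which fits the 3.5 mm spring-back.
- **Last pictures:** The wing lies across the box and sits low, the cover is flat, the surrounding objects look unmoved, and the gripper is clear with a force reading near zero.

Two readings did not fit what I expected:
- **Force while lowering:** The wrist force read almost nothing between steps, though the cover should take 3 to 7 N to move. I relied on the pictures to see that it was following.
- **Sideways force:** I gripped the stud with a steady 3 to 6 N sideways force, from about 1 mm of misalignment. It went away when I let go.

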